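# Open the folding easel, stand the marble offcut on it and snap the keeper against it

## Robot

A 6-joint arm with a two-finger parallel gripper is mounted at the origin on a cart in front of the work surface, level with it; the furniture and walls round the work are solid. World frame = base frame: x ahead of the robot, y to its left, z up, the work surface at z = 0. Lengths are in m, angles in rad, forces in N, time in s.
With the tool pointing down it reaches from about 0.375 to 0.9 m from the base axis. Payload 3.1 kg.
Tool frame: the origin (TCP) lies at the very end of the fingers, on their centre line; the grasp point (between the pads) lies arm.grasp_offset behind it (arm.grasp_offset is the distance from the TCP to the grasp point, in m); z points along the fingers, y is the line along which they close (so a half turn about z gives the same grasp; the last joint's range is limited). The gripper opens to 87 mm and grips with 3 to 60 N. Pads are 19 mm wide; open, the fingers measure 117 mm over their backs; the gripper's body (75 mm by 190 mm) begins 51 mm behind the grasp point.
Start: joints at [-1.393, 0.527, 1.433, -0, 1.181, -0.178], TCP at [0.218, -0.586, 0.192] pointing down, gripper open.
Joint ranges: [-3.08, 3.08], [-0.75, 2.2], [0.22, 2.44], [-1.43, 4.57], [0, 2.65], [-2.85, 2.85]. Speed limits (rad/s): [2.79, 2.79, 3.14, 3.14, 3.14, 3.14].

## Interface

Orientations are given as a unit quaternion [x, y, z, w].
In Python, from rig import telemetry, snapshot, get_calibration, arm gives the robot as it stands.
- The arm moves only by the tool drive_tool, never from a script. Its argument "targets" is a list of rows, each a list of 7 numbers: the turn, a rotation vector about the tool's x, y, z in degrees, then the shift along the tool's x, y, z in mm, then the opening, from -1 (shut) to 1 (fully open). In form: [[wx, wy, wz, x, y, z, gripper], ...]. A call has 1 to 5 rows; each row shifts and turns the commanded pose from where the row before left it, along the tool's axes as they then stand; what a row does not reach is not made up. A row lasts 1/8 s, in which the tool goes at most 62.5 mm and 10.7 degrees, less where a joint would pass 70% of its speed; a pose out of reach is approached as far as the arm can. A call is refused whole if a number of a shift passes 62.5 or a number of a turn 10.7, either way. A call with a gripper value outside its range is refused whole. The fingers move at their own pace and stop on an object; the grip force is fixed at half the most. Time passes only in rows, so rows that do not move let the fingers close. It gives the time, the measured TCP pose, the force, the opening and the grip force at its end, in the units of the state.
- telemetry.read_state(): the state, without advancing time (a new reading comes with each control period).
- snapshot(name): name is "side" or "top" or "wrist"; returns the picture (384x512x3 uint8, red, green, blue); there is no depth.
- get_calibration(name): a dict with "camera_matrix" (3x3 intrinsics, pixels), "T" (4x4, takes a point from camera to world coordinates); the wrist camera has in their place "hand_eye" (4x4, takes a point from camera to tool coordinates, whose origin is the TCP and whose axes are the flange's). Camera axes: x right, y up, looking along -z (the intrinsics and any distortion apply to the point x, -y, -z); pixel columns grow to the right and rows downward; lengths in m; the calibration is good to about 2 mm. A picture is of the moment at which its call begins: read the wrist's pose just before it. get_calibration takes no time and is no camera call.
- arm.hand_in(): hands the job in; it is judged then, once.
The state is a dict: "clock": time; "joints": joint angles; "qvel": joint speeds; "tau": joint torques, N m; "ee_pos": TCP position; "ee_rot": TCP orientation; "wrist_force": force on the tool from outside, world axes, zero at the start; "moment": the same for the moment, N m; "opening": finger opening in m; "finger_force": force on a finger pad.
Only numpy, scipy, OpenCV 4.12 (cv2) and the standard library are available. Lean on these libraries where they do the work, as an engineer would, in place of code of your own. Each camera call takes 0.05 s, during which the arm holds its last target. There are 200 camera calls.

## Task

Swing the folded easel's two-armed back up and over until it snaps open and stays. Then stand the marble offcut lengthwise on the easel's ledges, centred and leaning flat against both arms, setting it down without dropping it or letting it fall against the arms. Last, flip the keeper at the front over so that it snaps against the marble and holds it; leave the tape roll, the round box and the wood block where they are.

Things in the scene. Friction and masses are not known exactly. Their poses are not given: they have to be found in the camera images.
- easel: Folding easel screwed to the bench (fixed; place and yaw vary), 210 mm wide. Origin on the bench under the back's hinge axis, mid-width; +x to its rear, -x to its front (roughly towards the robot), y along the hinge, z up. Dark steel base plate, x -58 to +48, y -105 to +105, 6 mm thick. Steel keeper bracket at x -50, y 0, up to z 43.
- hinge (a point): Middle of the back's hinge axis (along y), 26 mm above the bench. A 12 mm rod on it joins the two arms; above the ledges nothing lies between them, so a finger has room there behind the offcut. Opened, the arms point up and to the rear, 30 degrees from vertical: along (0.5, 0, 0.866) in the easel's frame; their front faces are then 5 mm in front of the axis, square to them.
- ledge (a point): Middle of the ledge tops, at y 0. Two light wooden ledges, 24 mm wide, centred at y +40 and -40; their flat tops are square to the opened arms: they slope 30 degrees, rising to the front, 8 mm from the hinge axis along the arms. Each is 36 mm deep, from the arms' front plane to a lip at the front, 12 mm high square to the top and 6 mm thick (highest point near x -30, z 67). Axes as the easel.
- seat (a point): Fixed in the easel at x 7.9, y 0, z 75.7 mm of its frame: where the offcut's centre is when it stands on the ledges, flat against the opened arms and centred. Axes as the easel.
- back (a joint): Angle of the back about its hinge: 0 = folded flat to the front (arms level, mid-thickness 26 mm above the bench), 2.094 = open at its stop, leaning 30 degrees to the rear. Over-centre spring, up to 0.26 N m towards the nearer end (plus 0.14 kg of weight); balance point about 1.1 rad: released beyond it the back snaps open by itself, before it it falls shut.
- tab_left (a point): Grip point in the tab of the left (+y) arm, 83 mm from the hinge axis and 24 mm above the arm's mid-plane (50 above the bench, folded), y +80. Arms: light wood, 16 mm wide (y), 10 thick, 97 long, at y +80 and -80. Each has a tab 16 mm wide (y), 12 thick, reaching 30 mm above it near its tip. Frame turns with the back: x from tip to hinge, y along the hinge, z along the tab (up when folded).
- tab_right (a point): The same point in the tab of the right (-y) arm, at y -80 in the easel's frame.
- keeper (a joint): Angle of the keeper, a steel flap 24 mm wide, 4 mm thick, hinged along y at x -50, z 38 mm of the easel's frame: 0 = thrown open, leaning 45 degrees to the front; 0.785 = upright; about 1.56 = resting on a seated offcut; 2.0 = its stop when none is there. Over-centre spring, up to 0.09 N m, balance about upright: pushed to the rear past that (say to 1.0) it snaps over by itself.
- keeper_tip (a point): Axis of the rubber roll (12 mm thick, 26 mm long, along y) at the keeper's free end, 50 mm from the keeper's hinge, mid-width; moves with the keeper. Open: x -85, y 0, z 73 mm in the easel's frame.
- tile: Loose grey-white marble offcut, 315 x 78 x 26 mm, 0.5 to 0.8 kg. Starts upright on one long edge, 78 mm high, pointing roughly ahead of the robot, to the left or right of the easel. Origin in the middle of one broad face; x along its length, y along its height, z through its thickness, into the slab. Either long edge may be down and either face in front.
- tile_center (a point): Centre of the marble offcut (axes as tile).
- tape_roll: Roll of masking tape lying flat, 104 x 102 x 25 mm; origin at the centre of its underside. Must stay put.
- round_box: Round lidded wooden box, 103 mm across, 62 mm high; origin at the centre of its underside. Must stay put.
- wood_block: Dark wood block 58 x 120 x 45 mm; origin at the centre of its underside. Must stay put.

How it is judged:
On the way, in this order (a step that is already met when the one before it is completed fails the run):
1. the back has snapped open: at its stop, let go (value of joint back above 2.03 rad and contact force between the fingers and easel below 0.1 N), for 0.2 s.
2. the offcut stands on the ledges flat against the open arms, centred and let go (value of joint back above 2.03 rad and x of tile_center in the frame of easel between -0.0001 and 0.0159 m and z of tile_center in the frame of easel between 0.0687 and 0.0827 m and y of tile_center in the frame of easel between -0.025 and 0.025 m and angle between the z axis of tile and the z axis of tab_left, either way round below 0.09 rad and angle between the x axis of tile and the y axis of easel, either way round below 0.09 rad and contact force between the fingers and tile below 0.1 N), for 0.2 s.
3. the keeper has snapped over and rests on the offcut (value of joint back above 2.03 rad and x of tile_center in the frame of easel between -0.0001 and 0.0159 m and z of tile_center in the frame of easel between 0.0687 and 0.0827 m and y of tile_center in the frame of easel between -0.025 and 0.025 m and angle between the z axis of tile and the z axis of tab_left, either way round below 0.09 rad and angle between the x axis of tile and the y axis of easel, either way round below 0.09 rad and value of joint keeper between 1.44 and 1.68 rad and velocity of joint keeper below 0.1 rad/s), for 0.2 s.
At the end, for the whole second after the job is handed in: Back open at its stop (over 2.03 rad). Offcut on both ledges: centre within 25 mm of the easel's middle along y, within 8 mm in x and 7 mm in z of the seat, face and length aligned within 0.09 rad. Keeper resting on it (1.44 to 1.68 rad). Offcut released, at rest (all of step 3 and contact force between the fingers and tile below 0.1 N and linear speed of tile below 0.02 m/s); the robot touches nothing.
It fails at once if a bystander (tape roll, round box or wood block) is moved by more than 25 mm (distance of any of tape_roll, round_box, wood_block from where it was at the start of the episode above 0.025 m).
It fails at once if the offcut, out of the fingers, drops or falls over (faster than 0.3 m/s or 5 rad/s) (contact force between the fingers and tile below 0.1 N and (linear speed of tile above 0.3 m/s or angular speed of tile above 5 rad/s)).
It also fails if it takes over 69 s, if anything falls off the work surface, if the arm or the gripper's body presses on something with over 40 N, if the wrist force passes 120 N, or if a joint passes its speed limit or range.

## Working session

There is one attempt and no reset: what is moved stays moved. The work goes in short steps, Python scripts to look and compute and a tool call to move; the robot and the scene stay as the last step left them, time stands still between calls to the robot, and variables do not carry over. Pictures are saved under pics/ and viewed, at most 10 in all, crops included, and the job is handed in when it is done.

Besides the shell and the picture viewer there is one more tool, called after ">>>" as name([rows], argument=value, ...), one row to a line, values as JSON. drive_tool: Moves the arm, as the interface text tells. Its arguments: {"type":"object","properties":{"targets":{"type":"array","items":{"type":"array","items":{"type":"number"}}}},"required":["targets"]}

```bash
mkdir -p pics; python3 - <<'E'
from rig import telemetry, snapshot, get_calibration, arm
import cv2, numpy as np
print(telemetry.read_state(), arm.grasp_offset)
ims=[]
for n in ("side","top"):
    im=snapshot(n); cv2.imwrite(f"pics/{n}0.png",im[:,:,::-1]); np.save(f"pics/{n}0.npy",im)
    c=get_calibration(n); print(n,{k:np.round(v,4).tolist() if not isinstance(v,str) else v for k,v in c.items()})
print(get_calibration("wrist"))
for n in ("side","top"):
    im=cv2.imread(f"pics/{n}0.png"); cv2.imwrite(f"pics/{n}0b.png",cv2.resize(im,(800,600),interpolation=cv2.INTER_CUBIC))
E
ls
```

```text
{'clock': 0.0, 'joints': array([-1.39249330e+00,  5.28459118e-01,  1.43388165e+00, -6.05120386e-05,
        1.18139676e+00, -1.78497971e-01]), 'qvel': array([ 0.00086375, -0.00047559, -0.00037293,  0.00073415, -0.00016162,
        0.00024333]), 'tau': array([-1.56254064e-03, -4.40045893e+01, -1.76594263e+01,  6.32328959e-02,
        5.84462739e-02, -1.64311864e-04]), 'ee_pos': array([ 0.21816767, -0.58484326,  0.19128261]), 'ee_rot': array([ 9.84126182e-01,  1.77466917e-01, -2.78741010e-05, -1.07243678e-03]), 'wrist_force': array([0.46971426, 0.24475101, 0.54548653]), 'moment': array([-0.0303073 ,  0.02288883,  0.02215045]), 'finger_force': 0.0, 'opening': 0.08684582469867844} 0.0187
side {'camera_matrix': [[394.8857, 0.0, 256.8829], [0.0, 394.8857, 190.7683], [0.0, 0.0, 1.0]], 'T': [[-0.9963, 0.0698, -0.0495, 0.5751], [-0.0835, -0.6675, 0.74, 0.6412], [0.0186, 0.7414, 0.6708, 0.661], [0.0, 0.0, 0.0, 1.0]]}
top {'camera_matrix': [[370.7531, 0.0, 258.2049], [0.0, 370.7531, 189.8292], [0.0, 0.0, 1.0]], 'T': [[0.0169, 0.9985, -0.0521, 0.5414], [-0.9996, 0.0156, -0.0239, -0.0366], [-0.0231, 0.0524, 0.9984, 0.923], [0.0, 0.0, 0.0, 1.0]]}
{'camera_matrix': array([[324.99469946,   0.        , 259.294779  ],
       [  0.        , 324.99469946, 187.80546061],
       [  0.        ,   0.        ,   1.        ]]), 'hand_eye': array([[-5.24688689e-04,  9.60090115e-01,  2.79690357e-01,
         7.71582981e-02],
       [ 9.99999822e-01,  5.83683333e-04, -1.27641162e-04,
        -3.28250310e-04],
       [-2.85797618e-04,  2.79690240e-01, -9.60090250e-01,
        -1.91551866e-01],
       [ 0.00000000e+00,  0.00000000e+00,  0.00000000e+00,
         1.00000000e+00]])}
pics
```

View pics/side0b.png

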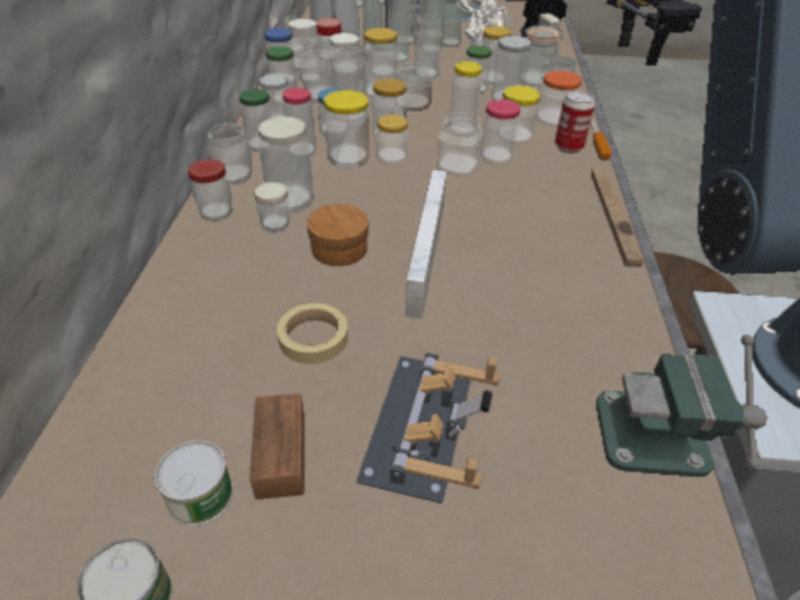

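View pics/top0b.png

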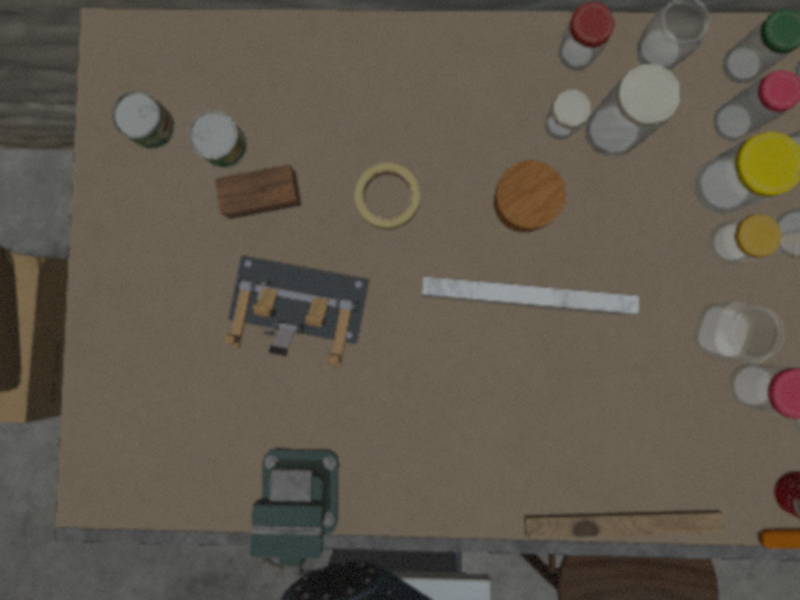

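The easel (about 300,300 in the top view) is folded with its tabs toward the robot. The tile is upright to its right (423–638, 278–313). The tape roll, round box and wood block are behind them. I'll fit poses from these pixels.

```bash
cat > h.py <<'E'
from rig import telemetry, snapshot, get_calibration, arm
import numpy as np, json
from scipy.spatial.transform import Rotation as R
from scipy.optimize import least_squares
def proj(K,T,P):
    P=np.atleast_2d(P); c=(P-T[:3,3])@T[:3,:3]
    c=c*[1,-1,-1]; u=c@np.array(K).T; return u[:,:2]/u[:,2:]
def cam(n):
    c=get_calibration(n); return np.array(c["camera_matrix"]),np.array(c["T"])
def wcam():
    s=telemetry.read_state(); c=get_calibration("wrist")
    X=np.eye(4); X[:3,:3]=R.from_quat(s["ee_rot"]).as_matrix(); X[:3,3]=s["ee_pos"]
    return np.array(c["camera_matrix"]),X@np.array(c["hand_eye"])
def place(p,P):
    P=np.atleast_2d(P); return R.from_euler('z',p[2]).apply(P)+[p[0],p[1],0]
def fit(obs,p0):  # obs: list of (K,T,P_local(m),uv)
    f=lambda p:np.concatenate([(proj(K,T,place(p,P))-uv).ravel() for K,T,P,uv in obs])
    r=least_squares(f,p0,loss='soft_l1'); return r.x,r.fun.reshape(-1,2)
def toolR(ydir,a,ax):
    """tool pointing down, tilted: z=(sin a*ax - cos a*up); y=ydir. ax horizontal unit, perp to or along ydir"""
    z=np.sin(a)*np.array(ax)-np.cos(a)*np.array([0,0,1.]); y=np.array(ydir,float); y=y-(y@z)*z; y/=np.linalg.norm(y)
    return np.c_[np.cross(y,z),y,z]
def rows(Rt,pt,g,start=None,n=None,vmax=55,wmax=9):
    """rows from start (R,p) or the measured pose to the TCP target"""
    if start is None:
        s=telemetry.read_state(); start=(R.from_quat(s["ee_rot"]).as_matrix(),s["ee_pos"])
    R0,p0=start; w=R.from_matrix(R0.T@Rt).as_rotvec(); dp=np.array(pt)-p0
    if n is None: n=int(max(1,np.ceil(max(np.abs(np.degrees(w)).max()/wmax,np.linalg.norm(dp)*1e3/vmax))))
    out=[]
    for k in range(n):
        Rk=R0@R.from_rotvec(w*k/n).as_matrix()
        out.append([round(float(v),1) for v in np.r_[np.degrees(w)/n,Rk.T@dp/n*1e3]]+[g])
    for i in range(0,n,5): print(json.dumps(out[i:i+5]))
    return Rt,np.array(pt)
E
python3 - <<'E'
from h import *
S=np.array([1.5625,1.5625])
o=lambda n,P,uv:(*cam(n),np.array(P)/1e3,np.array(uv)/S)
e,r=fit([o("top",[[48,105,6],[48,-105,6],[-58,-105,6],[-83,80,56],[-83,-80,56],[-85,0,77]],[[241,257],[368,277],[356,343],[233,341],[335,359],[281,350]]),
 o("side",[[48,105,6],[-58,105,6],[48,-105,6],[-83,80,56],[-83,-80,56]],[[360,482],[441,500],[403,357],[473,461],[491,361]])],[.55,.17,0])
print("easel",e.round(4),"\n",(r*1.56).round(1))
h=157.5;t=13
t_,r=fit([o("top",[[-t,h,78],[t,h,78],[t,-h,78],[-t,-h,78]],[[423,296],[425,278],[638,297],[637,313]])],[.55,-.2,0])
print("tile",t_.round(4),"\n",(r*1.56).round(1))
o2=lambda n,uv:None
for nm,z,uv in (("tape",.025,(387,195)),("box",.062,(531,195)),("block",.045,(257,191))):
    p,_=fit([o("top",[[0,0,z*1e3]],[uv])],[.5,0,0]);print(nm,p[:2].round(3))
print(proj(*cam("side"),place(t_,[[0,h/1e3,.078],[0,-h/1e3,.078]]))*1.5625)
E
```

```text
easel [ 0.5862  0.151  -0.1471] 
 [[-0.7 -0.3]
 [ 1.4  0.8]
 [ 2.3  0.8]
 [-1.9 -0.1]
 [ 0.7 -0.5]
 [-1.3  1.6]
 [-3.1 -0.9]
 [ 3.5  0.6]
 [-5.1 -2.3]
 [ 0.1  1.8]
 [-0.4 -0.5]]
tile [ 0.5893 -0.2005 -0.0687] 
 [[-1.6 -0.3]
 [-2.1  0. ]
 [ 1.8 -0.8]
 [ 1.7  1.1]]
tape [0.747 0.013]
box [ 0.741 -0.204]
block [0.747 0.213]
[[416.10460723 279.8710903 ]
 [439.18831493 169.9310907 ]]
```

```bash
python3 - <<'E'
from h import *
E_=np.array([.5862,.151,-.1471]); ex=place([0,0,E_[2]],[1,0,0])[0]; ey=place([0,0,E_[2]],[0,1,0])[0]
Rt=toolR(ey,0,ex); pt=place(E_,[-.05,-.03,.27])[0]; print(pt)
rows(Rt,pt,1.0)
E
```

```text
[0.53234288 0.12865249 0.27      ]
[[-0.0, -0.0, -8.9, 32.0, -32.9, -4.6, 1.0], [-0.0, -0.0, -8.9, 36.7, -27.5, -4.6, 1.0], [-0.0, -0.0, -8.9, 40.5, -21.5, -4.6, 1.0], [-0.0, -0.0, -8.9, 43.3, -15.0, -4.6, 1.0], [-0.0, -0.0, -8.9, 45.1, -8.2, -4.6, 1.0]]
[[-0.0, -0.0, -8.9, 45.9, -1.1, -4.6, 1.0], [-0.0, -0.0, -8.9, 45.5, 6.0, -4.6, 1.0], [-0.0, -0.0, -8.9, 44.0, 13.0, -4.6, 1.0], [-0.0, -0.0, -8.9, 41.5, 19.6, -4.6, 1.0], [-0.0, -0.0, -8.9, 37.9, 25.8, -4.6, 1.0]]
[[-0.0, -0.0, -8.9, 33.5, 31.3, -4.6, 1.0], [-0.0, -0.0, -8.9, 28.2, 36.1, -4.6, 1.0], [-0.0, -0.0, -8.9, 22.3, 40.1, -4.6, 1.0], [-0.0, -0.0, -8.9, 15.9, 43.0, -4.6, 1.0], [-0.0, -0.0, -8.9, 9.0, 45.0, -4.6, 1.0]]
[[-0.0, -0.0, -8.9, 2.0, 45.8, -4.6, 1.0], [-0.0, -0.0, -8.9, -5.1, 45.6, -4.6, 1.0]]
```

>>> drive_tool([
  [0,0,-8.9,32,-32.9,-4.6,1],
  [0,0,-8.9,36.7,-27.5,-4.6,1],
  [0,0,-8.9,40.5,-21.5,-4.6,1],
  [0,0,-8.9,43.3,-15,-4.6,1],
  [0,0,-8.9,45.1,-8.2,-4.6,1],
])

```text
clock: 0.72
ee_pos: [0.311, -0.3741, 0.2151]
ee_rot: [0.842, 0.539, 0.0, -0.0]
wrist_force: [1.8, -0.4, -0.4]
opening: 0.0872
finger_force: 0.0
```

>>> drive_tool([
  [0,0,-8.9,45.9,-1.1,-4.6,1],
  [0,0,-8.9,45.5,6,-4.6,1],
  [0,0,-8.9,44,13,-4.6,1],
  [0,0,-8.9,41.5,19.6,-4.6,1],
  [0,0,-8.9,37.9,25.8,-4.6,1],
])

```text
clock: 1.35
ee_pos: [0.4031, -0.1641, 0.2382]
ee_rot: [0.576, 0.818, 0.0, -0.0]
wrist_force: [0.4, 0.0, -0.2]
opening: 0.0873
finger_force: 0.0
```

>>> drive_tool([
  [0,0,-8.9,33.5,31.3,-4.6,1],
  [0,0,-8.9,28.2,36.1,-4.6,1],
  [0,0,-8.9,22.3,40.1,-4.6,1],
  [0,0,-8.9,15.9,43,-4.6,1],
  [0,0,-8.9,9,45,-4.6,1],
])

```text
clock: 1.98
ee_pos: [0.4949, 0.0459, 0.2611]
ee_rot: [0.223, 0.975, -0.0, -0.0]
wrist_force: [0.6, -0.2, 0.3]
opening: 0.0868
finger_force: 0.0
```

>>> drive_tool([
  [0,0,-8.9,2,45.8,-4.6,1],
  [0,0,-8.9,-5.1,45.6,-4.6,1],
  [0,0,0,0,0,0,1],
  [0,0,0,0,0,0,1],
])

```text
clock: 2.48
ee_pos: [0.5306, 0.1282, 0.2698]
ee_rot: [0.072, 0.997, -0.0, -0.001]
wrist_force: [-0.6, -0.2, -0.3]
opening: 0.0872
finger_force: 0.0
```

```bash
python3 - <<'E'
from h import *
import cv2
s=telemetry.read_state(); K,T=wcam(); print(s["joints"].round(3),s["ee_pos"]); np.savez("w1.npz",K=K,T=T)
im=snapshot("wrist"); cv2.imwrite("pics/w1.png",cv2.resize(im[:,:,::-1],(800,600),interpolation=cv2.INTER_CUBIC))
E_=[.5862,.151,-.1471]
P=np.array([[48,105,6],[48,-105,6],[-58,-105,6],[-58,105,6],[-83,80,56],[-83,-80,56],[-85,0,73]])/1e3
print((proj(K,T,place(E_,P))*1.5625).round())
E
```

```text
[ 3.300e-02  3.360e-01  1.532e+00 -1.000e-03  1.276e+00 -1.393e+00] [0.53055605 0.12820822 0.26982416]
[[547. 338.]
 [327. 338.]
 [323. 227.]
 [556. 228.]
 [545. 206.]
 [343. 205.]
 [446. 206.]]
```

View pics/w1.png

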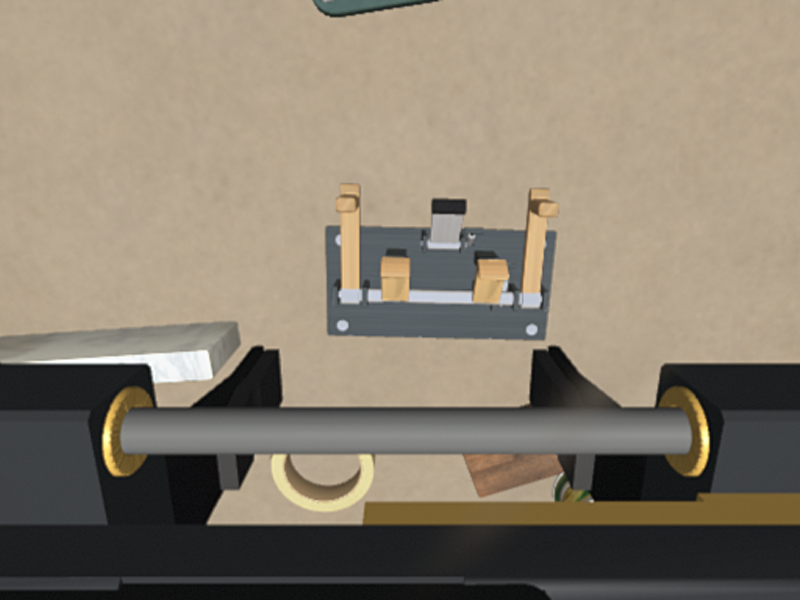

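```bash
python3 - <<'E'
from h import *
S=1.5625
o=lambda n,P,uv:(*(cam(n) if n!="w" else (w["K"],w["T"])),np.array(P)/1e3,np.array(uv)/S)
w=np.load("w1.npz")
W=o("w",[[48,105,6],[48,-105,6],[-58,-105,6],[-58,105,6],[-83,80,56],[-83,-80,56],[-85,0,79]],[[546,340],[328,339],[326,227],[556,232],[546,208],[347,203],[449,205]])
Tp=o("top",[[48,105,6],[48,-105,6],[-58,-105,6],[-83,80,56],[-83,-80,56],[-85,0,77]],[[241,257],[368,277],[356,343],[233,341],[335,359],[281,350]])
e,r=fit([W],[.58,.15,-.15]);print(e.round(4),(r*S).round(1).tolist())
e,r=fit([W,W,Tp],[.58,.15,-.15]);print(e.round(4))
v,_=fit([o("w",[[0,0,0]],[[330,15]])],[.4,.1,0]);print("vise front",v)
np.save("easel.npy",e)
ex=place([0,0,e[2]],[1,0,0])[0]; ey=place([0,0,e[2]],[0,1,0])[0]
a=np.radians(35);Rt=toolR(ey,a,ex); go=.0187
g=place(e,[-.083,-.08,.050])[0]
st=rows(Rt,g-Rt[:,2]*.06+Rt[:,2]*go,0.0)
print("--");st=rows(Rt,g+Rt[:,2]*go,0.0,st)
print(st)
E
```

```text
[ 0.5869  0.1518 -0.1622] [[0.6, 0.3], [-0.6, -2.4], [-1.5, -0.8], [1.7, -1.8], [1.4, 0.2], [-1.5, 1.7], [0.0, 2.2]]
[ 0.587   0.1517 -0.1596]
vise front [0.34407808 0.09342796 0.        ]
[[0.1, -8.8, 0.2, 13.8, -11.6, 46.5, 0.0], [0.1, -8.8, 0.2, 20.7, -11.6, 43.9, 0.0], [0.1, -8.8, 0.2, 27.1, -11.7, 40.3, 0.0], [0.1, -8.8, 0.2, 32.9, -11.7, 35.7, 0.0]]
--
[[0.0, 0.0, 0.0, 0.0, 0.0, 30.0, 0.0], [0.0, 0.0, 0.0, 0.0, 0.0, 30.0, 0.0]]
(array([[-8.08735266e-01,  1.58969701e-01,  5.66282530e-01],
       [ 1.30220355e-01,  9.87283462e-01, -9.11812745e-02],
       [-5.73576436e-01, -3.94857770e-18, -8.19152044e-01]]), array([0.5028953 , 0.08423436, 0.03468186]))
```

>>> drive_tool([
  [0,-8.8,0.2,13.8,-11.6,46.5,0],
  [0,-8.8,0.2,20.7,-11.6,43.9,0],
  [0,-8.8,0.2,27.1,-11.7,40.3,0],
  [0,-8.8,0.2,32.9,-11.7,35.7,0],
  [0,0,0,0,0,0,0],
])

```text
clock: 3.15
ee_pos: [0.4953, 0.0732, 0.1508]
ee_rot: [0.093, 0.974, -0.058, 0.197]
wrist_force: [0.2, -0.2, 1.3]
opening: 0.0473
finger_force: 0.0
```

```bash
python3 - <<'E'
from h import *
import cv2
K,T=wcam(); s=telemetry.read_state(); print(s["ee_pos"],s["joints"].round(2)); im=snapshot("wrist"); cv2.imwrite("pics/w2.png",cv2.resize(im[:,:,::-1],(800,600)))
e=np.load("easel.npy"); print(proj(K,T,place(e,[[-.083,-.08,.056],[-.097,-.08,.031],[-.083,.08,.056]]))*1.5625)
ex=place([0,0,e[2]],[1,0,0])[0]; ey=place([0,0,e[2]],[0,1,0])[0]
Rt=toolR(ey,np.radians(35),ex); rows(Rt,place(e,[-.083,-.08,.050])[0]+Rt[:,2]*.0187,0.0)
E
```

```text
[0.49530473 0.07321924 0.15082894] [ 0.03  0.35  2.07 -0.46  0.38 -0.95]
[[439.5707897  212.48062559]
 [440.55313978 167.777473  ]
 [753.07612501 211.76239412]]
[[-1.7, -3.9, -0.1, 14.5, 6.7, 35.9, 0.0], [-1.7, -3.9, -0.1, 16.9, 5.7, 35.0, 0.0], [-1.7, -3.9, -0.1, 19.2, 4.7, 34.0, 0.0]]
```

View pics/w2.png

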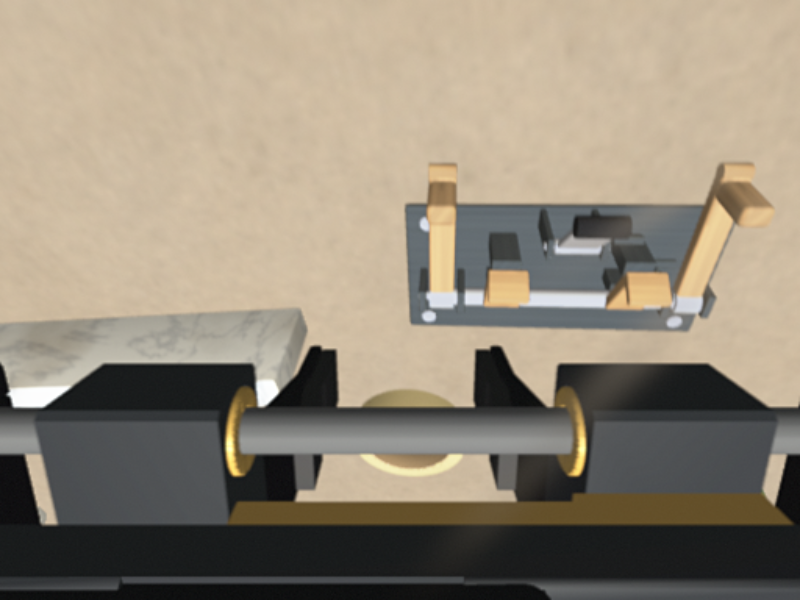

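The right tab is at (441,214), within 2 px of the prediction. A forward tilt of 35° runs into wrist range, so I'll use 18°.

```bash
python3 - <<'E'
from h import *
e=np.load("easel.npy")
ex=place([0,0,e[2]],[1,0,0])[0]; ey=place([0,0,e[2]],[0,1,0])[0]
Rt=toolR(ey,np.radians(18),ex); g=place(e,[-.083,-.08,.050])[0]+Rt[:,2]*.0187
st=rows(Rt,g-.05*Rt[:,2],0.0); print(); rows(Rt,g,0.0,st)
E
```

```text
[[-2.5, 2.7, -0.5, 22.1, 7.9, 29.2, 0.0], [-2.5, 2.7, -0.5, 20.7, 6.8, 30.6, 0.0]]

[[0.0, 0.0, 0.0, -0.0, 0.0, 50.0, 0.0]]
```

>>> drive_tool([
  [-2.5,2.7,-0.5,22.1,7.9,29.2,0],
  [-2.5,2.7,-0.5,20.7,6.8,30.6,0],
  [0,0,0,0,0,0,0],
])

```text
clock: 3.58
ee_pos: [0.484, 0.0872, 0.079]
ee_rot: [0.08, 0.984, -0.012, 0.156]
wrist_force: [-0.2, -0.4, 0.1]
opening: 0.0433
finger_force: 0.0
```

```bash
python3 - <<'E'
from h import *
e=np.load("easel.npy")
ex=place([0,0,e[2]],[1,0,0])[0]; ey=place([0,0,e[2]],[0,1,0])[0]
Rt=toolR(ey,np.radians(18),ex); g=place(e,[-.083,-.08,.050])[0]+Rt[:,2]*.0187
st=rows(Rt,g,0.0,n=3); print(telemetry.read_state()["joints"].round(2),st[1])
E
```

```text
[[0.0, 0.0, -0.1, 0.3, 0.0, 16.3, 0.0], [0.0, 0.0, -0.1, 0.3, 0.0, 16.3, 0.0], [0.0, 0.0, -0.1, 0.3, 0.0, 16.3, 0.0]]
[-0.02  0.49  2.11 -0.19  0.23 -1.25] [0.49801095 0.08502082 0.03221524]
```

>>> drive_tool([
  [0,0,0,0.3,0,16.3,0],
  [0,0,0,0.3,0,16.3,0],
  [0,0,0,0.3,0,16.3,0],
  [0,0,0,0,0,0,-1],
  [0,0,0,0,0,0,-1],
])

```text
clock: 4.2
ee_pos: [0.4983, 0.0858, 0.0344]
ee_rot: [0.079, 0.984, -0.012, 0.158]
wrist_force: [0.7, 1.4, -0.7]
opening: 0.0309
finger_force: 0.0
```

>>> drive_tool([
  [0,0,0,0,0,0,-1],
  [0,0,0,0,0,0,-1],
])

```text
clock: 4.45
ee_pos: [0.4975, 0.0859, 0.0337]
ee_rot: [0.078, 0.984, -0.012, 0.157]
wrist_force: [-0.7, 0.6, -0.2]
opening: 0.0113
finger_force: 0.0
```

```bash
python3 - <<'E'
from h import *
e=np.load("easel.npy"); s=telemetry.read_state(); print(s["ee_pos"],s["opening"],s["finger_force"],s["joints"].round(2))
ex=place([0,0,e[2]],[1,0,0])[0]; ey=place([0,0,e[2]],[0,1,0])[0]; up=np.array([0,0,1.])
R0=R.from_quat(s["ee_rot"]).as_matrix(); st=(R0,s["ee_pos"])
a0=np.arcsin(R0[:,2]@ex); gp=s["ee_pos"]-.0187*R0[:,2]
H=place(e,[0,0,.026])[0]; d=gp-H; rx,rz,ry=d@ex,d@up,d@ey; print(rx,rz,ry,a0)
N=15
for k in range(1,N+1):
    th=1.4*k/N; x=rx*np.cos(th)+rz*np.sin(th); z=rz*np.cos(th)-rx*np.sin(th)
    a=max(a0-th*.85,-np.radians(30))
    Rt=toolR(ey,a,ex); g=H+x*ex+z*up+ry*ey
    st=rows(Rt,g+.0187*Rt[:,2],-1,st,n=1)
E
```

```text
[0.49747456 0.08586034 0.03366598] 0.01133466076869815 0.0 [-0.02  0.61  2.11 -0.38  0.11 -1.07]
-0.0837150928803049 0.025433728983048656 -0.07926947515139034 0.31708797741366074
[[0.0, 4.5, 0.0, -3.5, -0.0, -6.5, -1]]
[[0.0, 4.5, -0.0, -3.6, 0.0, -6.4, -1]]
[[0.0, 4.5, 0.0, -3.7, -0.0, -6.4, -1]]
[[-0.0, 4.5, -0.0, -3.8, 0.0, -6.3, -1]]
[[0.0, 4.5, 0.0, -3.9, -0.0, -6.2, -1]]
[[-0.0, 4.5, -0.0, -4.0, 0.0, -6.1, -1]]
[[0.0, 4.5, 0.0, -4.0, -0.0, -6.1, -1]]
[[0.0, 4.5, -0.0, -4.1, 0.0, -6.0, -1]]
[[0.0, 4.5, 0.0, -4.2, 0.0, -5.9, -1]]
[[-0.0, 4.5, -0.0, -4.3, 0.0, -5.8, -1]]
[[0.0, 2.7, -0.0, -5.0, -0.0, -5.7, -1]]
[[0.0, 0.0, 0.0, -6.1, -0.0, -5.4, -1]]
[[0.0, 0.0, 0.0, -6.6, 0.0, -4.8, -1]]
[[0.0, 0.0, 0.0, -7.0, -0.0, -4.2, -1]]
[[0.0, 0.0, 0.0, -7.4, 0.0, -3.5, -1]]
```

```bash
python3 - <<'E'
from h import *
import cv2
s=telemetry.read_state(); print(s["opening"],s["finger_force"])
a=snapshot("wrist")[:,:,::-1]; b=snapshot("side")[:,:,::-1]
a=cv2.resize(a[130:380,130:400],(432,400)); b=cv2.resize(b[190:330,200:340],(400,400),interpolation=cv2.INTER_CUBIC)
cv2.imwrite("pics/w3.png",np.hstack([a[:,:400],b]))
s=telemetry.read_state(); print(s["opening"],s["finger_force"])
E
```

```text
0.01133466076869815 0.0
0.0044554770153009465 0.00560566357364678
```

View pics/w3.png

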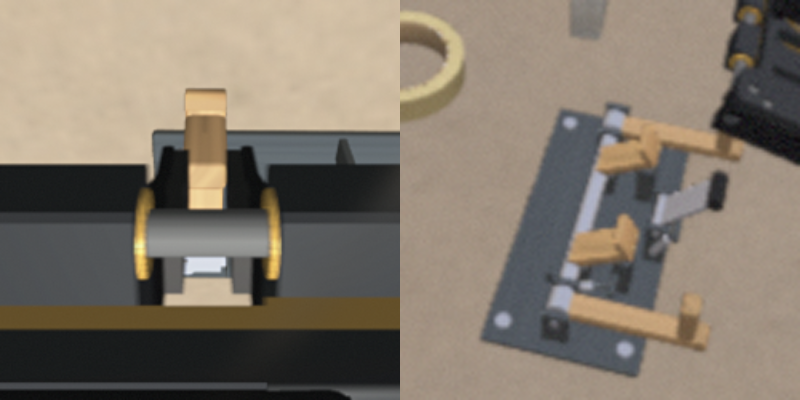

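```bash
python3 - <<'E'
from h import *
e=np.load("easel.npy"); K,T=wcam(); s=telemetry.read_state(); print(s["opening"])
c=lambda uv:((uv-130)*1.6).round()
R0=R.from_quat(s["ee_rot"]).as_matrix()
tp=lambda P:np.array(P)@R0.T+s["ee_pos"]
print("tabtop corners",c(proj(K,T,place(e,[[-.089,-.08,.056],[-.077,-.08,.056],[-.089,-.08,.031],[-.077,-.08,.031]]))).tolist())
print("tcp, grasp, pad edges",c(proj(K,T,tp([[0,0,0],[0,0,-.0187],[.0095,0,0],[.0095,0,-.0187],[.0095,.006,0],[.0095,.021,0],[0,.021,-.0187],[0,.0585,0]]))).tolist())
print(((tp([[0,0,0],[0,0,-.0187]])-[e[0],e[1],0])@R.from_euler('z',e[2]).as_matrix()).round(4))
E
```

```text
0.0044554770153009465
tabtop corners [[204.0, 161.0], [204.0, 186.0], [204.0, 118.0], [204.0, 142.0]]
tcp, grasp, pad edges [[206.0, 143.0], [206.0, 163.0], [206.0, 121.0], [206.0, 138.0], [221.0, 121.0], [260.0, 121.0], [264.0, 163.0], [354.0, 143.0]]
[[-0.078  -0.0793  0.0334]
 [-0.0838 -0.0793  0.0511]]
```

>>> drive_tool([
  [0,0,0,0,0,0,-1],
  [0,0,0,0,0,0,-1],
])

```text
clock: 4.8
ee_pos: [0.4972, 0.0858, 0.033]
ee_rot: [0.078, 0.984, -0.012, 0.157]
wrist_force: [-0.3, 0.2, 0.5]
opening: 0.0004
finger_force: 0.7
```

```bash
python3 - <<'E'
from h import *
import cv2
a=snapshot("wrist")[:,:,::-1]; 
a=cv2.resize(a[130:380,130:400],(702,600),interpolation=cv2.INTER_CUBIC)
cv2.imwrite("pics/w4.png",a[:,:650])
s=telemetry.read_state(); print(s["opening"],s["finger_force"],s["ee_pos"],s["wrist_force"],s["moment"])
E
```

```text
0.00043389019147578107 0.7588896371089504 [0.49721386 0.08580325 0.03300546] [0.20325185 0.34157549 1.12661209] [0.07107864 0.08414479 0.03423733]
```

View pics/w4.png

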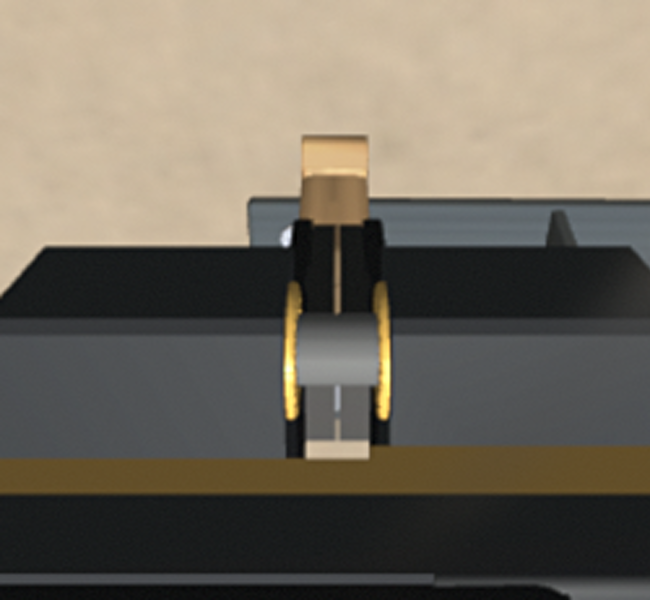

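The fingers closed fully (opening 0.4 mm) and hide the tab's top. The fingertips appear to be about 25 mm higher along the tool than I assumed. I'll open, go 20 mm deeper and close again.

>>> drive_tool([
  [0,0,0,0,0,0,0],
  [0,0,0,0,0,0,0],
  [0,0,0,0,0,0,0],
  [0,0,0,0,0,10,0],
  [0,0,0,0,0,10,0],
])

```text
clock: 5.48
ee_pos: [0.5036, 0.0848, 0.0138]
ee_rot: [0.079, 0.984, -0.012, 0.157]
wrist_force: [0.5, -0.5, -0.1]
opening: 0.0402
finger_force: 0.0
```

>>> drive_tool([
  [0,0,0,0,0,0,-1],
  [0,0,0,0,0,0,-1],
  [0,0,0,0,0,0,-1],
  [0,0,0,0,0,0,-1],
  [0,0,0,0,0,0,-1],
])

```text
clock: 6.1
ee_pos: [0.5032, 0.0842, 0.0142]
ee_rot: [0.079, 0.984, -0.013, 0.157]
wrist_force: [-0.6, -5.3, 3.5]
opening: 0.0159
finger_force: 30.0
```

```bash
python3 - <<'E'
from h import *
e=np.load("easel.npy"); s=telemetry.read_state()
ex=place([0,0,e[2]],[1,0,0])[0]; ey=place([0,0,e[2]],[0,1,0])[0]; up=np.array([0,0,1.])
R0=R.from_quat(s["ee_rot"]).as_matrix(); st=(R0,s["ee_pos"])
a0=np.arcsin(R0[:,2]@ex); gp=place(e,[-.083,-.08,.050])[0]; gt=R0.T@(gp-s["ee_pos"]); gt[1]=0; print(gt,a0,s["joints"].round(2))
gp=R0@gt+s["ee_pos"]
H=place(e,[0,0,.026])[0]; d=gp-H; rx,rz,ry=d@ex,d@up,d@ey
N=18
for k in range(1,N+1):
    th=1.45*k/N; x=rx*np.cos(th)+rz*np.sin(th); z=rz*np.cos(th)-rx*np.sin(th)
    a=max(a0-th*.8,-np.radians(25)); Rt=toolR(ey,a,ex); g=H+x*ex+z*up+ry*ey
    st=rows(Rt,g-Rt@gt,-1,st,n=1)
E
```

```text
[-0.00062724  0.         -0.03743242] 0.31552961811016406 [-0.03  0.66  2.11 -0.58  0.08 -0.87]
[[-0.0, 3.7, -0.0, -1.7, 0.0, -5.7, -1]]
[[0.0, 3.7, -0.0, -1.8, -0.0, -5.6, -1]]
[[0.0, 3.7, 0.0, -1.9, 0.0, -5.6, -1]]
[[-0.0, 3.7, 0.0, -2.0, -0.0, -5.5, -1]]
[[-0.0, 3.7, -0.0, -2.1, -0.0, -5.4, -1]]
[[0.0, 3.7, -0.0, -2.2, 0.0, -5.4, -1]]
[[0.0, 3.7, 0.0, -2.3, -0.0, -5.3, -1]]
[[-0.0, 3.7, 0.0, -2.3, 0.0, -5.2, -1]]
[[-0.0, 3.7, 0.0, -2.4, 0.0, -5.1, -1]]
[[0.0, 3.7, -0.0, -2.5, -0.0, -5.1, -1]]
[[-0.0, 3.7, -0.0, -2.6, 0.0, -5.0, -1]]
[[0.0, 2.5, 0.0, -3.5, 0.0, -4.8, -1]]
[[0.0, 0.0, 0.0, -5.2, 0.0, -4.6, -1]]
[[0.0, 0.0, 0.0, -5.6, -0.0, -4.1, -1]]
[[0.0, 0.0, 0.0, -5.9, -0.0, -3.7, -1]]
[[0.0, 0.0, 0.0, -6.2, 0.0, -3.2, -1]]
[[0.0, 0.0, 0.0, -6.4, -0.0, -2.7, -1]]
[[0.0, 0.0, 0.0, -6.6, -0.0, -2.2, -1]]
```

>>> drive_tool([
  [0,3.7,0,-1.7,0,-5.7,-1],
  [0,3.7,0,-1.8,0,-5.6,-1],
  [0,3.7,0,-1.9,0,-5.6,-1],
  [0,3.7,0,-2,0,-5.5,-1],
  [0,3.7,0,-2.1,0,-5.4,-1],
])

```text
clock: 6.72
ee_pos: [0.5056, 0.0832, 0.04]
ee_rot: [0.082, 0.997, -0.004, 0.007]
wrist_force: [1.6, 7.7, -8.6]
opening: 0.0156
finger_force: 30.0
```

>>> drive_tool([
  [0,3.7,0,-2.2,0,-5.4,-1],
  [0,3.7,0,-2.3,0,-5.3,-1],
  [0,3.7,0,-2.3,0,-5.2,-1],
  [0,3.7,0,-2.4,0,-5.1,-1],
  [0,3.7,0,-2.5,0,-5.1,-1],
])

```text
clock: 7.35
ee_pos: [0.5185, 0.0811, 0.0643]
ee_rot: [0.082, 0.984, 0.009, -0.155]
wrist_force: [-2.1, 5.2, -5.7]
opening: 0.016
finger_force: 30.0
```

>>> drive_tool([
  [0,3.7,0,-2.6,0,-5,-1],
  [0,2.5,0,-3.5,0,-4.8,-1],
  [0,0,0,-5.2,0,-4.6,-1],
  [0,0,0,-5.6,0,-4.1,-1],
  [0,0,0,-5.9,0,-3.7,-1],
])

```text
clock: 7.98
ee_pos: [0.5482, 0.076, 0.0765]
ee_rot: [0.081, 0.975, 0.013, -0.207]
wrist_force: [-1.4, 4.0, -1.7]
opening: 0.0155
finger_force: 30.0
```

>>> drive_tool([
  [0,0,0,-6.2,0,-3.2,-1],
  [0,0,0,-6.4,0,-2.7,-1],
  [0,0,0,-6.6,0,-2.2,-1],
])

```text
clock: 8.35
ee_pos: [0.5698, 0.0723, 0.0763]
ee_rot: [0.081, 0.975, 0.013, -0.206]
wrist_force: [-1.3, 4.3, -1.7]
opening: 0.0159
finger_force: 30.0
```

```bash
python3 - <<'E'
from h import *
e=np.load("easel.npy"); s=telemetry.read_state(); R0=R.from_quat(s["ee_rot"]).as_matrix()
g=R0@[0,0,-.0374]+s["ee_pos"]; H=place(e,[0,0,.026])[0]; d=(g-H)@R.from_euler('z',e[2]).as_matrix()
print(d, "theta",np.arctan2(d[2],-d[0])-np.arctan2(24,83), s["joints"].round(2),s["finger_force"])
E
```

```text
[ 0.01079811 -0.08088825  0.08457043] theta 1.4163117119549335 [-0.08  0.8   1.32  0.03  1.44 -1.5 ] 29.99520778656006
```

>>> drive_tool([
  [0,0,0,0,0,0,0],
  [0,0,0,0,0,0,0],
  [0,0,0,0,0,0,0.2],
  [0,0,0,0,0,-30,0.2],
  [0,0,0,0,0,-50,0.2],
])

```text
clock: 8.98
ee_pos: [0.601, 0.0655, 0.1496]
ee_rot: [0.081, 0.975, 0.011, -0.207]
wrist_force: [0.6, -0.4, -0.9]
opening: 0.0508
finger_force: 0.0
```

>>> drive_tool([
  [0,0,0,30,0,-50,0.5],
  [0,-10,0,0,0,-40,0.5],
  [0,-10,0,0,0,0,0.5],
  [0,-3,0,0,0,0,0.5],
  [0,0,0,0,0,0,0.5],
])

```text
clock: 9.6
ee_pos: [0.61, 0.0655, 0.2457]
ee_rot: [0.081, 0.997, -0.005, -0.006]
wrist_force: [-0.1, -0.6, -0.0]
opening: 0.065
finger_force: 0.0
```

```bash
python3 - <<'E'
from h import *
import cv2
e=np.load("easel.npy"); K,T=wcam(); s=telemetry.read_state(); print(s["ee_pos"],s["joints"].round(2))
im=snapshot("wrist"); b=snapshot("top")[:,:,::-1]
b=cv2.resize(b[100:300,120:430],(620,400)); a=cv2.resize(im[:,:,::-1],(400,300))
cv2.imwrite("pics/w5.png",np.vstack([cv2.copyMakeBorder(a[:200],0,0,0,220,0),b])); np.savez("w5.npz",K=K,T=T,im=im)
print((proj(K,T,place(e,[[.04,-.105,.05],[.0485,-.08,.11],[.0485,.08,.11]]))*.78).round())
E
```

```text
[0.61000532 0.0654933  0.24567291] [-0.07  0.46  1.39 -0.01  1.3  -1.47]
[[188. 128.]
 [204. 143.]
 [325. 143.]]
```

View pics/w5.png

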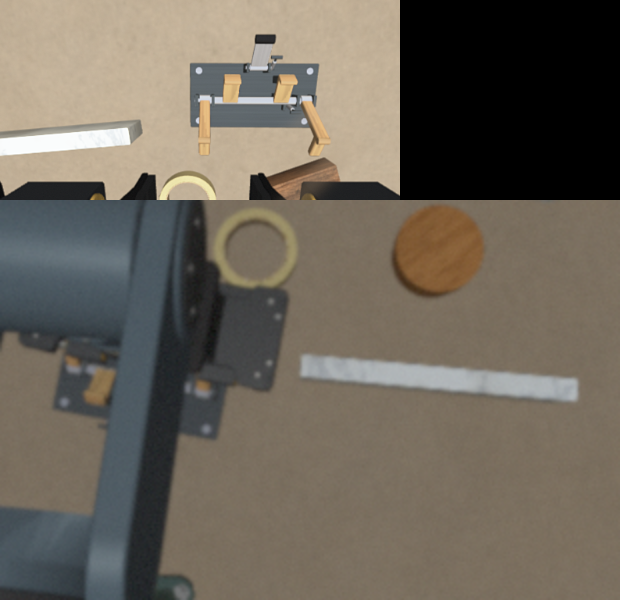

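The back is open: both arms now lean to the rear in the wrist crop (204,150 and 318,150). Next, the tile.

```bash
python3 - <<'E'
from h import *
t=np.array([.5893,-.2005,-.0687])
tx=place([0,0,t[2]],[1,0,0])[0]; ty=place([0,0,t[2]],[0,1,0])[0]
Rt=toolR(tx,0,ty); st=rows(Rt,[t[0],t[1],.13],.6); print(); rows(Rt,[t[0],t[1],.02],.6,st,n=3)
E
```

```text
[[-0.1, 0.0, 8.5, -2.2, -26.4, 11.8, 0.6], [-0.1, 0.0, 8.5, -6.1, -25.8, 11.7, 0.6], [-0.1, 0.0, 8.5, -9.8, -24.7, 11.7, 0.6], [-0.1, 0.0, 8.5, -13.4, -23.0, 11.6, 0.6], [-0.1, 0.0, 8.5, -16.6, -20.8, 11.6, 0.6]]
[[-0.1, 0.0, 8.5, -19.5, -18.1, 11.6, 0.6], [-0.1, 0.0, 8.5, -21.9, -15.1, 11.5, 0.6], [-0.1, 0.0, 8.5, -23.9, -11.7, 11.5, 0.6], [-0.1, 0.0, 8.5, -25.4, -8.1, 11.5, 0.6], [-0.1, 0.0, 8.5, -26.3, -4.3, 11.5, 0.6]]

[[0.0, 0.0, 0.0, 0.0, 0.0, 36.7, 0.6], [0.0, 0.0, 0.0, 0.0, 0.0, 36.7, 0.6], [0.0, 0.0, 0.0, 0.0, 0.0, 36.7, 0.6]]
```

>>> drive_tool([
  [0,0,8.5,-2.2,-26.4,11.8,0.6],
  [0,0,8.5,-6.1,-25.8,11.7,0.6],
  [0,0,8.5,-9.8,-24.7,11.7,0.6],
  [0,0,8.5,-13.4,-23,11.6,0.6],
  [0,0,8.5,-16.6,-20.8,11.6,0.6],
])

```text
clock: 10.32
ee_pos: [0.6006, -0.0691, 0.1864]
ee_rot: [0.44, 0.898, -0.007, -0.004]
wrist_force: [-0.8, 1.0, 0.1]
opening: 0.0696
finger_force: 0.0
```

>>> drive_tool([
  [0,0,8.5,-19.5,-18.1,11.6,0.6],
  [0,0,8.5,-21.9,-15.1,11.5,0.6],
  [0,0,8.5,-23.9,-11.7,11.5,0.6],
  [0,0,8.5,-25.4,-8.1,11.5,0.6],
  [0,0,8.5,-26.3,-4.3,11.5,0.6],
])

```text
clock: 10.95
ee_pos: [0.5882, -0.2024, 0.1301]
ee_rot: [0.735, 0.678, -0.008, -0.001]
wrist_force: [0.7, 0.9, 0.4]
opening: 0.0697
finger_force: 0.0
```

>>> drive_tool([
  [0,0,0,0,0,0,0.6],
  [0,0,0,0,0,0,0.6],
])

```text
clock: 11.2
ee_pos: [0.5879, -0.2005, 0.131]
ee_rot: [0.733, 0.68, -0.008, -0.001]
wrist_force: [-0.1, 0.7, 0.3]
opening: 0.0697
finger_force: 0.0
```

```bash
python3 - <<'E'
from h import *
import cv2
t=np.array([.5893,-.2005,-.0687])
K,T=wcam(); s=telemetry.read_state(); print(s["ee_pos"],s["opening"],s["joints"].round(2)); im=snapshot("wrist")
for p in proj(K,T,place(t,[[-.013,.02,.078],[.013,.02,.078],[-.013,.1575,.078],[.013,.1575,.078]])): cv2.circle(im,tuple(int(v) for v in p),2,(255,0,0),-1)
cv2.imwrite("pics/w6.png",cv2.resize(im[:,:,::-1],(800,600)))
tx=place([0,0,t[2]],[1,0,0])[0]; ty=place([0,0,t[2]],[0,1,0])[0]
rows(toolR(tx,0,ty),[t[0],t[1],.02],.6,n=3)
E
```

```text
[ 0.58788655 -0.20053537  0.13100449] 0.06967638143452497 [-0.5   0.6   1.49 -0.02  1.06 -0.42]
[[-0.2, 0.2, -0.1, 0.3, 0.9, 37.1, 0.6], [-0.2, 0.2, -0.1, 0.1, 0.7, 37.1, 0.6], [-0.2, 0.2, -0.1, 0.0, 0.6, 37.1, 0.6]]
```

View pics/w6.png

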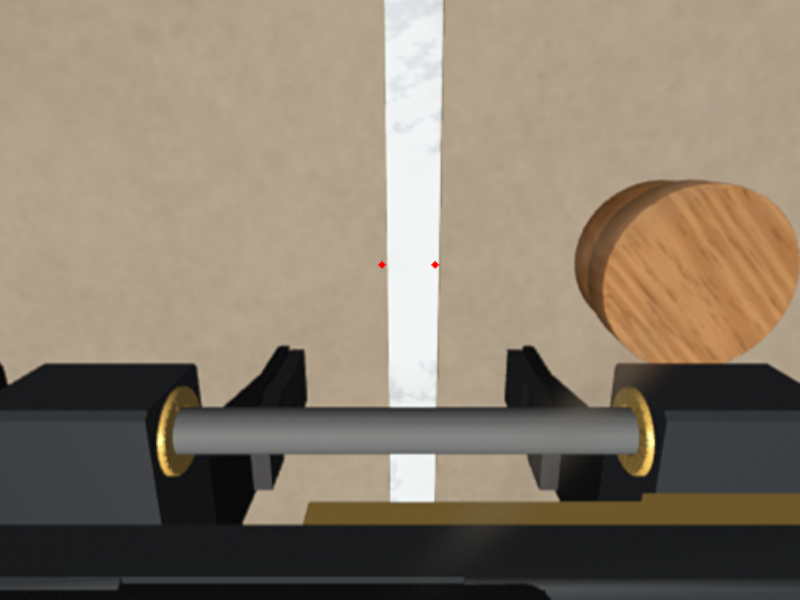

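Tile sits centred at column 413 (predicted 408), so I need +3.5 mm in tool y; alignment is good.

>>> drive_tool([
  [0,0,0,0,3.5,25,0.4],
  [0,0,0,0,0,40,0.4],
  [0,0,0,0,0,25,0.4],
  [0,0,0,0,0,12,0.4],
  [0,0,0,0,0,0,0.4],
])

```text
clock: 11.88
ee_pos: [0.5899, -0.2012, 0.0292]
ee_rot: [0.733, 0.68, -0.008, -0.001]
wrist_force: [-0.3, -0.1, -0.5]
opening: 0.0609
finger_force: 0.0
```

>>> drive_tool([
  [0,0,0,0,0,0,-1],
  [0,0,0,0,0,0,-1],
  [0,0,0,0,0,0,-1],
  [0,0,0,0,0,0,-1],
  [0,0,0,0,0,0,-1],
])

```text
clock: 12.5
ee_pos: [0.5901, -0.2021, 0.0298]
ee_rot: [0.734, 0.68, -0.008, -0.0]
wrist_force: [0.3, -0.6, 1.0]
opening: 0.0259
finger_force: 29.9
```

```bash
cat >> h.py <<'E'
def easelaxes():
    e=np.load("easel.npy"); return e,place([0,0,e[2]],[1,0,0])[0],place([0,0,e[2]],[0,1,0])[0],np.array([0,0,1.])
def placing(s,gap,dy=0,ct=np.array([0,0,-.0092])):
    """tool pose with the tile centre s up the arms from the seat, gap in front of them"""
    e,ex,ey,up=easelaxes(); u=.5*ex+.866*up; n=-.866*ex+.5*up
    Rt=toolR(ex,-np.pi/6,ex); c=place(e,[.0079,0,.0757])[0]+s*u+gap*n+dy*ey
    return Rt,c-Rt@ct
E
python3 - <<'E'
from h import *
s=telemetry.read_state(); R0=R.from_quat(s["ee_rot"]).as_matrix(); p=s["ee_pos"]
st=rows(R0,p+[0,0,.15],-1,n=5); print()
st=rows(*placing(.13,.005),-1,st,vmax=40)
print(st[1])
E
```

```text
[[0.0, 0.0, 0.0, -0.3, -0.3, -30.0, -1], [0.0, 0.0, 0.0, -0.3, -0.3, -30.0, -1], [0.0, 0.0, 0.0, -0.3, -0.3, -30.0, -1], [0.0, 0.0, 0.0, -0.3, -0.3, -30.0, -1], [0.0, 0.0, 0.0, -0.3, -0.3, -30.0, -1]]

[[3.3, 0.2, 0.5, 38.6, 3.7, -0.8, -1], [3.3, 0.2, 0.5, 38.6, 3.3, -0.9, -1], [3.3, 0.2, 0.5, 38.6, 3.0, -0.9, -1], [3.3, 0.2, 0.5, 38.7, 2.6, -0.9, -1], [3.3, 0.2, 0.5, 38.7, 2.2, -0.9, -1]]
[[3.3, 0.2, 0.5, 38.7, 1.8, -0.9, -1], [3.3, 0.2, 0.5, 38.7, 1.4, -0.8, -1], [3.3, 0.2, 0.5, 38.7, 1.0, -0.8, -1], [3.3, 0.2, 0.5, 38.8, 0.6, -0.7, -1]]
[0.65012445 0.14155835 0.18281257]
```

>>> drive_tool([
  [0,0,0,0,0,-15,-1],
  [0,0,0,0,0,-30,-1],
  [0,0,0,0,0,-40,-1],
  [0,0,0,0,0,-40,-1],
  [0,0,0,0,0,-25,-1],
])

```text
clock: 13.12
ee_pos: [0.5915, -0.2003, 0.1813]
ee_rot: [0.734, 0.68, -0.008, -0.0]
wrist_force: [0.2, -0.3, -6.2]
opening: 0.0257
finger_force: 29.9
```

>>> drive_tool([
  [3.3,0.2,0.5,25,3.7,-0.8,-1],
  [3.3,0.2,0.5,38.6,3.3,-0.9,-1],
  [3.3,0.2,0.5,38.6,3,-0.9,-1],
  [3.3,0.2,0.5,38.7,2.6,-0.9,-1],
  [3.3,0.2,0.5,38.7,2.2,-0.9,-1],
])

```text
clock: 13.75
ee_pos: [0.6237, -0.0217, 0.1808]
ee_rot: [0.74, 0.655, -0.099, -0.113]
wrist_force: [0.4, -0.9, -6.8]
opening: 0.0256
finger_force: 29.9
```

>>> drive_tool([
  [3.3,0.2,0.5,38.7,1.8,-0.9,-1],
  [3.3,0.2,0.5,38.7,1.4,-0.8,-1],
  [3.3,0.2,0.5,38.7,1,-0.8,-1],
  [3.3,0.2,0.5,30,0.6,-0.7,-1],
  [0,0,0,20,0,0,-1],
])

```text
clock: 14.38
ee_pos: [0.6527, 0.1418, 0.1802]
ee_rot: [0.734, 0.626, -0.171, -0.199]
wrist_force: [-1.0, 0.2, -6.1]
opening: 0.0258
finger_force: 29.9
```

>>> drive_tool([
  [0,0,0,0,0,0,-1],
  [0,0,0,0,0,0,-1],
])

```text
clock: 14.62
ee_pos: [0.6522, 0.1394, 0.183]
ee_rot: [0.735, 0.626, -0.17, -0.198]
wrist_force: [0.5, 0.0, -5.3]
opening: 0.026
finger_force: 29.9
```

```bash
python3 - <<'E'
from h import *
s=telemetry.read_state(); print(s["ee_pos"],s["opening"],s["wrist_force"],s["moment"],s["joints"].round(2))
st=rows(*placing(.06,.005),-1,n=3);print();st=rows(*placing(.02,.005),-1,st,n=3);print(st[1]);st=rows(*placing(.0,.005),-1,st,n=4)
E
```

```text
[0.65220498 0.13939743 0.18297423] 0.025964232426205564 [ 0.50810213  0.032947   -5.31001872] [-0.16241122 -1.01815657  0.00455783] [0.   0.88 0.86 0.08 1.93 0.17]
[[-0.1, 0.0, -0.0, 0.6, -0.5, 23.8, -1], [-0.1, 0.0, -0.0, 0.6, -0.6, 23.8, -1], [-0.1, 0.0, -0.0, 0.6, -0.6, 23.8, -1]]

[[0.0, 0.0, 0.0, -0.0, -0.0, 13.3, -1], [0.0, 0.0, 0.0, -0.0, -0.0, 13.3, -1], [0.0, 0.0, 0.0, -0.0, -0.0, 13.3, -1]]
[0.59582386 0.15030168 0.08755257]
[[0.0, 0.0, 0.0, 0.0, -0.0, 5.0, -1], [0.0, 0.0, 0.0, 0.0, -0.0, 5.0, -1], [0.0, 0.0, 0.0, 0.0, -0.0, 5.0, -1], [0.0, 0.0, 0.0, 0.0, -0.0, 5.0, -1]]
```

>>> drive_tool([
  [0,0,0,0.6,-0.5,23.8,-1],
  [0,0,0,0.6,-0.6,23.8,-1],
  [0,0,0,0.6,-0.6,23.8,-1],
  [0,0,0,0,0,13,-1],
  [0,0,0,0,0,13,-1],
])

```text
clock: 15.25
ee_pos: [0.6032, 0.1494, 0.0997]
ee_rot: [0.735, 0.626, -0.169, -0.198]
wrist_force: [0.8, 0.5, -5.2]
opening: 0.026
finger_force: 29.9
```

>>> drive_tool([
  [0,0,0,0,0,9,-1],
  [0,0,0,0,0,0,-1],
])

```text
clock: 15.5
ee_pos: [0.5977, 0.151, 0.0913]
ee_rot: [0.735, 0.626, -0.171, -0.199]
wrist_force: [0.1, 0.3, -6.3]
opening: 0.026
finger_force: 29.9
```

```bash
python3 - <<'E'
from h import *
import cv2
s=telemetry.read_state(); print(s["ee_pos"],s["wrist_force"],s["moment"])
b=snapshot("side")[:,:,::-1]; w=snapshot("wrist")[:,:,::-1]
b=cv2.resize(b[190:350,200:360],(480,480),interpolation=cv2.INTER_CUBIC)
w=cv2.resize(w,(320,240)); cv2.imwrite("pics/p1.png",np.hstack([b,cv2.copyMakeBorder(w,0,240,0,0,0)]))
rows(*placing(.008,.004),-1,n=1);rows(*placing(.0,.004),-1,n=1)
E
```

```text
[0.59774953 0.15099236 0.09125391] [ 0.09779155  0.33658831 -6.34248239] [-0.10664513 -1.00113707 -0.02591762]
[[-0.3, 0.1, -0.0, -1.2, 0.8, 17.2, -1]]
[[-0.3, 0.1, -0.0, -1.2, 0.8, 25.2, -1]]
```

View pics/p1.png

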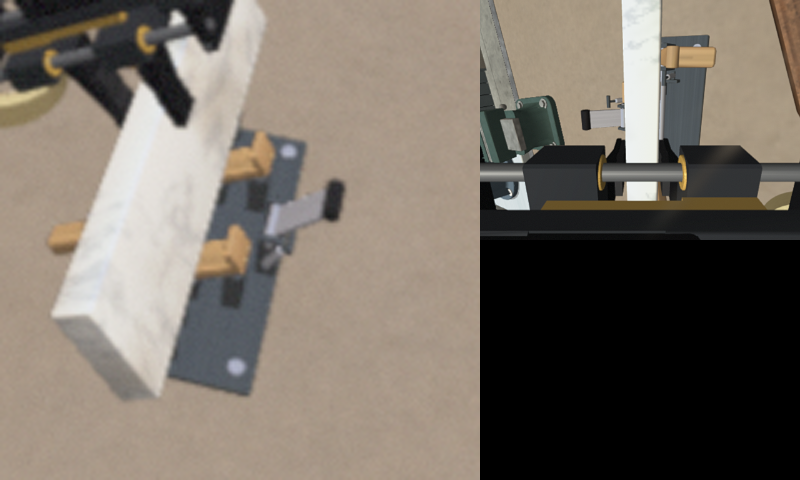

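The tile hangs between the lips and the arms, well placed. I'll lower it gently until it makes contact.

>>> drive_tool([
  [0,0,0,0,0.4,6,-1],
  [0,0,0,0,0.4,6,-1],
  [0,0,0,0,0,5,-1],
  [0,0,0,0,0,0,-1],
])

```text
clock: 16.1
ee_pos: [0.5896, 0.1524, 0.076]
ee_rot: [0.735, 0.626, -0.171, -0.199]
wrist_force: [-0.1, 0.6, -6.3]
opening: 0.0257
finger_force: 29.9
```

>>> drive_tool([
  [0,0,0,0,0,2,-1],
  [0,0,0,0,0,2,-1],
  [0,0,0,0,0,0,-1],
])

```text
clock: 16.48
ee_pos: [0.5882, 0.1526, 0.073]
ee_rot: [0.735, 0.626, -0.17, -0.199]
wrist_force: [-0.6, 0.5, -7.0]
opening: 0.0255
finger_force: 29.9
```

```bash
python3 - <<'E'
from h import *
s=telemetry.read_state(); print(s["ee_pos"],s["wrist_force"],s["moment"])
rows(*placing(.0,.0),-1,n=1)
E
```

```text
[0.58817656 0.15264004 0.0729503 ] [-0.58606585  0.5285672  -7.00630923] [-0.15314844 -0.92896575  0.0262328 ]
[[-0.4, 0.1, -0.0, -1.1, 4.6, 3.4, -1]]
```

>>> drive_tool([
  [-0.4,0,0,0,1,1.2,-1],
  [0,0,0,0,1,1.2,-1],
  [0,0,0,0,0,0,-1],
])

```text
clock: 16.85
ee_pos: [0.5888, 0.1525, 0.0699]
ee_rot: [0.735, 0.626, -0.168, -0.196]
wrist_force: [0.7, 0.2, -6.2]
opening: 0.0259
finger_force: 29.9
```

>>> drive_tool([
  [0,0,0,0,0,1,-1],
  [0,0,0,0,0,0,-1],
])

```text
clock: 17.1
ee_pos: [0.5885, 0.1526, 0.0692]
ee_rot: [0.735, 0.626, -0.168, -0.196]
wrist_force: [-0.1, 0.2, -5.5]
opening: 0.0256
finger_force: 29.9
```

>>> drive_tool([
  [0,0,0,0,0,1,-1],
  [0,0,0,0,0,0,-1],
])

```text
clock: 17.35
ee_pos: [0.5885, 0.1528, 0.0689]
ee_rot: [0.736, 0.627, -0.167, -0.196]
wrist_force: [2.4, 0.8, -2.5]
opening: 0.0258
finger_force: 29.9
```

>>> drive_tool([
  [0,0,0,0,0.8,0.5,-1],
  [0,0,0,0,0.8,0,-1],
  [0,0,0,0,0,0,-1],
])

```text
clock: 17.73
ee_pos: [0.5888, 0.1529, 0.0685]
ee_rot: [0.735, 0.626, -0.168, -0.197]
wrist_force: [1.5, 1.3, 6.4]
opening: 0.0259
finger_force: 29.9
```

```bash
python3 - <<'E'
from h import *
s=telemetry.read_state(); R0=R.from_quat(s["ee_rot"]).as_matrix(); print(s["ee_pos"],R0.T@s["wrist_force"],R0.T@s["moment"])
rows(*placing(.0,.0),-1,n=1)
E
```

```text
[0.58879547 0.15290371 0.06854867] [ 1.54269572 -2.12557694 -6.17359568] [0.31594744 0.11381343 0.05807356]
[[-0.0, 0.0, -0.0, -1.5, 1.9, -0.1, -1]]
```

>>> drive_tool([
  [0,0,0,0,0.8,0,-1],
  [0,0,0,0,0.8,0,-1],
  [0,0,0,0,0,0,-1],
])

```text
clock: 18.1
ee_pos: [0.5892, 0.1528, 0.0682]
ee_rot: [0.735, 0.626, -0.169, -0.198]
wrist_force: [-0.2, 0.9, 6.3]
opening: 0.0258
finger_force: 30.0
```

```bash
python3 - <<'E'
from h import *
s=telemetry.read_state(); R0=R.from_quat(s["ee_rot"]).as_matrix(); print(s["ee_pos"],R0.T@s["wrist_force"],R0.T@s["moment"])
rows(*placing(.0,.0),-1,n=1)
E
```

```text
[0.58918402 0.15279037 0.06824011] [ 0.87233278 -3.44671086 -5.27693525] [0.71312548 0.10737017 0.05748351]
[[-0.2, 0.0, 0.0, -1.4, 1.4, -0.2, -1]]
```

>>> drive_tool([
  [0,0,0,0,0.8,0,-1],
  [0,0,0,0,0.7,0,-1],
  [0,0,0,0,0,0,-1],
])

```text
clock: 18.48
ee_pos: [0.5897, 0.1527, 0.0679]
ee_rot: [0.735, 0.626, -0.17, -0.198]
wrist_force: [-1.0, 1.7, 8.5]
opening: 0.0256
finger_force: 30.0
```

```bash
python3 - <<'E'
from h import *
s=telemetry.read_state(); R0=R.from_quat(s["ee_rot"]).as_matrix(); print(s["ee_pos"],R0.T@s["wrist_force"],R0.T@s["moment"])
rows(*placing(.0,.0),-1,n=1)
E
```

```text
[0.58970257 0.15267588 0.0679213 ] [ 1.49444101 -5.38536426 -6.6843635 ] [1.05195139 0.13737258 0.13786421]
[[-0.3, 0.1, -0.0, -1.4, 0.7, -0.2, -1]]
```

>>> drive_tool([
  [0,0,0,0,0,0,-0.3],
  [0,0,0,0,0,0,-0.2],
  [0,0,0,0,0,0,0],
  [0,0,0,0,0,0,0],
  [0,0,0,0,0,0,0],
])

```text
clock: 19.1
ee_pos: [0.5917, 0.152, 0.0652]
ee_rot: [0.735, 0.626, -0.168, -0.196]
wrist_force: [0.5, -0.7, 0.9]
opening: 0.0428
finger_force: 0.0
```

```bash
python3 - <<'E'
from h import *
s=telemetry.read_state(); R0=R.from_quat(s["ee_rot"]).as_matrix(); print(s["ee_pos"],s["opening"],R0.T@s["wrist_force"],R0.T@s["moment"])
E
```

```text
[0.59166088 0.15198859 0.06521366] 0.042811058213346305 [-0.60924088  0.0976658  -1.05202584] [-0.39914214 -0.00882747 -0.0120355 ]
```

```bash
python3 - <<'E'
from h import *
e,ex,ey,up=easelaxes(); s=telemetry.read_state(); R0=R.from_quat(s["ee_rot"]).as_matrix()
st=(R0,s["ee_pos"]-.15*R0[:,2])
Rt=toolR(ey,0,ex)
st=rows(Rt,place(e,[-.02,0,.25])[0],-.9,st,wmax=10.0);print()
st=rows(Rt,place(e,[-.12,0,.20])[0],-1,st);st=rows(Rt,place(e,[-.12,0,.036])[0],-1,st)
E
```

```text
[[-2.6, -2.6, -9.8, -0.1, -12.6, 0.2, -0.9], [-2.6, -2.6, -9.8, 2.0, -12.5, -0.4, -0.9], [-2.6, -2.6, -9.8, 4.0, -11.9, -1.1, -0.9], [-2.6, -2.6, -9.8, 5.9, -11.0, -1.8, -0.9], [-2.6, -2.6, -9.8, 7.6, -9.7, -2.6, -0.9]]
[[-2.6, -2.6, -9.8, 9.0, -8.2, -3.4, -0.9], [-2.6, -2.6, -9.8, 10.1, -6.4, -4.2, -0.9], [-2.6, -2.6, -9.8, 10.8, -4.4, -4.9, -0.9], [-2.6, -2.6, -9.8, 11.1, -2.3, -5.5, -0.9]]

[[0.0, 0.0, 0.0, 33.3, 0.0, 16.7, -1], [0.0, 0.0, 0.0, 33.3, 0.0, 16.7, -1], [0.0, 0.0, 0.0, 33.3, 0.0, 16.7, -1]]
[[0.0, 0.0, 0.0, 0.0, 0.0, 54.7, -1], [0.0, 0.0, 0.0, 0.0, 0.0, 54.7, -1], [0.0, 0.0, 0.0, 0.0, 0.0, 54.7, -1]]
```

>>> drive_tool([
  [0,0,0,0,0,-15,0],
  [0,0,0,0,0,-30,0],
  [0,0,0,0,0,-35,0],
  [0,0,0,0,0,-35,0],
  [0,0,0,0,0,-35,0],
])

```text
clock: 19.73
ee_pos: [0.6667, 0.1401, 0.1977]
ee_rot: [0.736, 0.627, -0.167, -0.196]
wrist_force: [0.5, 0.0, -0.1]
opening: 0.0436
finger_force: 0.0
```

>>> drive_tool([
  [-2.6,-2.6,-9.8,0,-12.6,0,-0.9],
  [-2.6,-2.6,-9.8,2,-12.5,-0.4,-0.9],
  [-2.6,-2.6,-9.8,4,-11.9,-1.1,-0.9],
  [-2.6,-2.6,-9.8,5.9,-11,-1.8,-0.9],
  [-2.6,-2.6,-9.8,7.6,-9.7,-2.6,-0.9],
])

```text
clock: 20.35
ee_pos: [0.6115, 0.1488, 0.2277]
ee_rot: [0.402, 0.907, -0.081, -0.095]
wrist_force: [-0.1, 0.9, 1.0]
opening: 0.0065
finger_force: 0.0
```

>>> drive_tool([
  [-2.6,-2.6,-9.8,9,-8.2,-3.4,-0.9],
  [-2.6,-2.6,-9.8,10.1,-6.4,-4.2,-0.9],
  [-2.6,-2.6,-9.8,10.8,-4.4,-4.9,-0.9],
  [-2.6,-2.6,-9.8,11.1,-2.3,-5.5,-0.9],
  [0,0,0,0,0,0,-0.9],
])

```text
clock: 20.98
ee_pos: [0.5667, 0.1545, 0.2527]
ee_rot: [0.077, 0.997, 0.0, -0.0]
wrist_force: [0.1, -0.0, -0.0]
opening: 0.0046
finger_force: 0.0
```

```bash
python3 - <<'E'
from h import *
import cv2
e,ex,ey,up=easelaxes(); s=telemetry.read_state(); print(s["ee_pos"],s["joints"].round(2))
Rt=toolR(ey,0,ex); st=rows(Rt,place(e,[-.12,0,.20])[0],-1);st=rows(Rt,place(e,[-.12,0,.036])[0],-1,st)
# tile check in the wrist picture: predicted top-face outline vs white mask
K,T=wcam(); im=snapshot("wrist"); 
u=np.array([.5,0,.866]); n=np.array([-.866,0,.5]); c=np.array([.0079,0,.0757])
P=[c+.039*u+a*.013*n+b*np.array([0,.1575,0]) for a,b in ((1,1),(1,-1),(-1,-1),(-1,1))]+[c-.039*u+.013*n+b*np.array([0,.1575,0]) for b in (-1,1)]
q=proj(K,T,place(e,P)); print(q.round().tolist())
cv2.imwrite("pics/w7.png",im[:,:,::-1])
m=((im.min(2)>150)&(im.max(2).astype(int)-im.min(2)<25)).astype(np.uint8)
k,l,st_,ce=cv2.connectedComponentsWithStats(m); i=1+st_[1:,4].argmax(); ys,xs=np.where(l==i)
print(st_[i],cv2.minAreaRect(np.c_[xs,ys].astype(np.float32)))
for x in (xs.min()+20,(xs.min()+xs.max())//2,xs.max()-20): print(x,ys[xs==x].min(),ys[xs==x].max())
E
```

```text
[0.56669737 0.15450572 0.25270927] [ 0.08  0.41  1.46  0.    1.27 -1.34]
[[0.0, -0.0, 0.1, 33.2, 0.3, 17.6, -1], [0.0, -0.0, 0.1, 33.2, 0.3, 17.6, -1], [0.0, -0.0, 0.1, 33.2, 0.2, 17.6, -1]]
[[0.0, 0.0, 0.0, 0.0, 0.0, 54.7, -1], [0.0, 0.0, 0.0, 0.0, 0.0, 54.7, -1], [0.0, 0.0, 0.0, 0.0, 0.0, 54.7, -1]]
[[407.0, 204.0], [111.0, 203.0], [119.0, 218.0], [399.0, 219.0], [131.0, 155.0], [387.0, 156.0]]
[  115   156   292    64 15871] ((260.7054443359375, 187.2684326171875), (291.03997802734375, 61.04574203491211), 0.7252243161201477)
135 156 216
260 157 217
386 160 219
```

Measured tile outline (columns 115–406, rows 156–219) matches the seated prediction (111–407, 155–219). Next, the keeper.

>>> drive_tool([
  [0,0,0,33.2,0.3,17.6,-1],
  [0,0,0,33.2,0.3,17.6,-1],
  [0,0,0,33.2,0.2,17.6,-1],
  [0,0,0,0,0,50,-1],
  [0,0,0,0,0,50,-1],
])

```text
clock: 21.65
ee_pos: [0.4711, 0.1712, 0.0973]
ee_rot: [0.077, 0.997, 0.001, 0.001]
wrist_force: [0.3, -0.1, -0.9]
opening: 0.0005
finger_force: 0.0
```

>>> drive_tool([
  [0,0,0,0,0,40,-1],
  [0,0,0,0,0,24,-1],
  [0,0,0,0,0,0,-1],
])

```text
clock: 22.02
ee_pos: [0.4687, 0.1707, 0.0319]
ee_rot: [0.077, 0.997, -0.0, -0.003]
wrist_force: [-0.1, 0.0, 0.0]
opening: 0.0008
finger_force: 0.0
```

```bash
python3 - <<'E'
from h import *
e,ex,ey,up=easelaxes(); s=telemetry.read_state(); print(s["ee_pos"],s["joints"].round(2),s["wrist_force"])
rows(toolR(ey,0,ex),place(e,[-.05,0,.038])[0],-1,n=5)
E
```

```text
[0.46867331 0.17071197 0.0319484 ] [ 0.12  0.63  1.87  0.    0.65 -1.29] [-0.12375412  0.03389974  0.02495549]
[[-0.0, -0.1, 0.1, -14.0, -0.1, -1.3, -1], [-0.0, -0.1, 0.1, -14.0, -0.0, -1.3, -1], [-0.0, -0.1, 0.1, -14.0, -0.0, -1.3, -1], [-0.0, -0.1, 0.1, -14.0, -0.0, -1.2, -1], [-0.0, -0.1, 0.1, -14.0, -0.0, -1.2, -1]]
```

>>> drive_tool([
  [0,0,0,-10,0,-1.3,-1],
  [0,0,0,-10,0,-1.3,-1],
  [0,0,0,-10,0,-1.3,-1],
  [0,0,0,-10,0,-1.3,-1],
  [0,0,0,-8,0,-1,-1],
])

```text
clock: 22.65
ee_pos: [0.5173, 0.1637, 0.0418]
ee_rot: [0.076, 0.997, 0.001, 0.0]
wrist_force: [0.3, -0.8, 0.7]
opening: 0.0001
finger_force: 0.2
```

>>> drive_tool([
  [0,0,0,-8,0,-1,-1],
  [0,0,0,-7,0,-1,-1],
  [0,0,0,-6,0,0,-1],
  [0,0,0,0,0,0,-1],
])

```text
clock: 23.15
ee_pos: [0.5376, 0.1601, 0.042]
ee_rot: [0.076, 0.997, 0.0, -0.001]
wrist_force: [-0.3, -0.1, 1.0]
opening: 0.0005
finger_force: 0.0
```

>>> drive_tool([
  [0,0,0,20,0,0,-1],
  [0,0,0,35,0,0,-1],
  [0,0,0,20,0,-30,-1],
  [0,0,0,0,0,-50,-1],
  [0,0,0,0,0,-50,-1],
])

```text
clock: 23.78
ee_pos: [0.4617, 0.1716, 0.1732]
ee_rot: [0.076, 0.997, 0.0, -0.002]
wrist_force: [2.1, 0.2, 0.3]
opening: 0.0006
finger_force: 0.0
```

```bash
python3 - <<'E'
from h import *
import cv2
e,ex,ey,up=easelaxes(); K,T=wcam(); w=snapshot("wrist")[:,:,::-1].copy(); b=snapshot("side")[:,:,::-1]
for phi in (0,1.56): 
    f=.7854+phi; q=proj(K,T,place(e,[[-.05-.05*np.cos(f),0,.038+.05*np.sin(f)]]))[0]; print(phi,q.round())
b=cv2.resize(b[190:350,200:360],(400,400),interpolation=cv2.INTER_CUBIC)
cv2.imwrite("pics/f1.png",np.hstack([b,cv2.copyMakeBorder(cv2.resize(w[:300],(400,234)),0,166,0,0,0)]))
E
```

```text
0 [259. 221.]
1.56 [258. 286.]
```

View pics/f1.png

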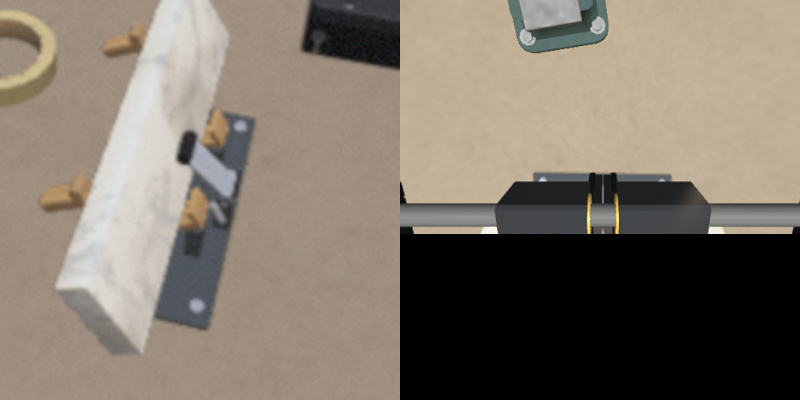

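The side view shows the keeper's roll at (187,147) pressed on the marble. The tile sits on both ledges against the arms, and the robot is clear.

>>> drive_tool([
  [0,0,0,0,0,-20,-1],
  [0,0,0,0,0,0,-1],
  [0,0,0,0,0,0,-1],
  [0,0,0,0,0,0,-1],
])

```text
clock: 24.38
ee_pos: [0.4621, 0.1714, 0.1911]
ee_rot: [0.076, 0.997, 0.0, -0.002]
wrist_force: [-0.3, 0.2, 0.0]
opening: 0.0002
finger_force: 0.0
```

```bash
python3 -c "
from rig import arm; print(arm.hand_in())"
```

```text
the job is handed in; nothing more can be done
None
```

I handed the job in at about 24 s: the pictures show the back open, the offcut seated on both ledges against the arms and the keeper snapped onto it. I never touched the tape roll, round box or wood block, and hand-in returned no verdict.

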